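# Open up the coin-holder tray

## Robot

A 6-joint arm with a two-finger parallel gripper is mounted at the origin on the work surface. World frame = base frame: x ahead of the robot, y to its left, z up, the work surface at z = 0. Lengths are in mm, angles in rad, forces in N, time in s.
With the tool pointing down it reaches from about 350 to 775 mm from the base axis. Payload 7.3 kg.
Tool frame: the origin (TCP) lies at the very end of the fingers, on their centre line; the grasp point (between the pads) lies bot.grasp_offset behind it (bot.grasp_offset is the distance from the TCP to the grasp point, in mm); z points along the fingers, y is the line along which they close (so a half turn about z gives the same grasp; the last joint's range is limited). The gripper opens to 92 mm and grips with 3 to 60 N. Pads are 19 mm wide; open, the fingers measure 130 mm over their backs; the gripper's body (75 mm by 190 mm) begins 47 mm behind the grasp point.
Start: joints at [-1.248, 0.342, 1.524, -0, 1.275, -0.146], TCP at [237.228, -468.367, 226.741] pointing down, gripper open.
Joint ranges: [-2.53, 2.53], [-0.77, 2.02], [0.04, 2.7], [-1, 4.14], [0.28, 2.66], [-3.11, 3.11]. Speed limits (rad/s): [2.57, 2.57, 3.14, 3.14, 3.14, 3.14].

## Interface

Orientations are given as [roll, pitch, yaw] about the fixed x, y, z axes, in that order (R = Rz(yaw) Ry(pitch) Rx(roll)).
In Python, from plant import bot gives the robot as it stands. The module is installed in compiled form; this text tells all that it offers.
- The arm moves only by the shell command python3 -m handwheel 'ROWS'. ROWS is JSON, a list of rows, each an object of numbers: "claw": the finger opening in mm, from 0 to 91.8; "dx", "dy", "dz": the shift along the tool's x, y, z in mm; "rx", "ry", "rz": the turn, a rotation vector about the tool's x, y, z in rad. A call has 1 to 10 rows; each row shifts and turns the commanded pose from where the row before left it, along the tool's axes as they then stand; what a row does not reach is not made up. A row lasts 1/10 s, in which the tool goes at most 50 mm and 8.59 degrees, less where a joint would pass 70% of its speed; a pose out of reach is approached as far as the arm can. A call is refused whole if a number of a shift passes 50 or a number of a turn 0.15, either way. A call with a gripper value outside its range is refused whole. The fingers move at their own pace and stop on an object; the grip force is fixed at half the most. Time passes only in rows, so rows that do not move let the fingers close. It gives the time, the measured TCP pose, the force and the opening at its end, in the units of the state.
- bot.get_obs(): the state, without advancing time (a new reading comes with each control period).
- bot.capture(name): name is "scene" or "top"; returns a dict with "frame" (480x640x3 uint8, red, green, blue), "camera_matrix" (3x3 intrinsics, pixels), "view" (4x4, takes a point from world to camera coordinates). Camera axes: x right, y down, z forward; pixel columns grow to the right and rows downward; lengths in mm; the calibration is good to about 2 mm. A picture is of the moment at which its call begins. There is no depth.
- bot.close_job(): hands the job in, once; it reports no verdict.
The state is a dict: "time": time; "joint_positions": joint angles; "dq": joint speeds; "tau": joint torques, N m; "tool_pos": TCP position; "tcp_rot": TCP orientation; "contact_force": force on the tool from outside, world axes, zero at the start; "moment": the same for the moment, N m; "grip_width": finger opening in mm.
Only numpy, scipy, OpenCV 4.12 (cv2) and the standard library are available. Lean on these libraries where they do the work, as an engineer would, in place of code of your own. Each camera call takes 0.05 s, during which the arm holds its last target. There are 200 camera calls.

## Task

Make room in the coin-holder tray: with closed fingertips press down the release button of its sliding follower and, keeping it pressed, push the follower back along the ratchet bar, away from the coin holders, until it stands fully back against the end stop. Then let the button come up again and move clear. Only press and push: grasp and lift nothing, leave the tray where it stands with its coin holders upright in it, and do not disturb the other things on the shelf.

Things in the scene. Friction and masses are not known exactly. Their poses are not given: they have to be found in the camera images.
- tray: Oak holder tray, loose on four rubber feet, about 2 kg in all: 84 mm wide (its x), 277 mm long (its y), side walls 34 mm high. Origin: centre of its underside; z up. A toothed steel ratchet bar runs along its middle (its y). At the -y end a cheek 64 mm high with the row of coin holders before it, at the +y end the end stop. Over 10 N along the shelf can shift the tray.
- follower (a joint): Place of the aluminium sliding follower on the bar, in m: 0 next to the coin holders, 0.130 fully back against the end stop; grows along tray +y. Released, it slides with about 2 N, more if hurried. With the button up it creeps back less than 10 mm to the next tooth, then locks; towards the holders it clicks along. 75 mm long: pressing plate (at the holders), button, push plate, 11 mm tail.
- release (a joint): How far the follower's release button is pressed, in m: 0 up, 0.009 fully down. The pawl is clear of the teeth from 0.0045 on, safely from 0.006. Left alone it rests at 0 to 0.004, as the pawl meets the teeth. The spring takes 3 N to start, 7 N fully down, and lifts the button when let go: keep it down while the follower slides. Fingers sliding on it drag the follower along.
- release_top (a point): Centre of the release button's top, moving with it: black grooved block 38 mm (tray x) by 44 mm (tray y), top 62 mm above the shelf when up, 53 mm fully down. It fills a pocket, open at both sides, between the pressing plate (6 mm thick, 74 mm high, near face 26 mm to the -y side of this point) and the push plate (near face 25 mm to the +y side). Closed fingers fit in it, open ones do not.
- push_plate (a point): On the push plate's face that looks to the button (towards tray -y), mid-width, 8 mm below its top edge: upright plate 62 mm wide (tray x), 7 mm thick, its top 78 mm above the shelf. Pushing on it towards tray +y sends the follower back.
- end_stop (a point): Middle of the top edge of the end stop, a board 50 mm high and 10 mm thick, on the side that the follower's tail meets.
- medal_center (a point): Centre of a copper medal in a clear square holder, 75 x 75 x 10 mm, lying flat beside the tray. Leave alone.
- jar_center (a point): Centre of the glass coin jar, 68 mm across, 85 mm high, standing beyond the tray's end stop. Leave alone.
- loupe_center (a point): Centre of the black loupe, 42 mm across, 38 mm high, standing beside the tray. Leave alone.
- holder0_center (a point): Centre of clear square coin holder 0 (counted from the cheek): 60 x 60 mm, 8 mm thick, standing on edge across the tray in foot ribs, its top 80 mm above the shelf. Leave standing.
- holder1_center (a point): Centre of clear square coin holder 1 (counted from the cheek): 60 x 60 mm, 8 mm thick, standing on edge across the tray in foot ribs, its top 80 mm above the shelf. Leave standing.
- holder2_center (a point): Centre of clear square coin holder 2 (counted from the cheek): 60 x 60 mm, 8 mm thick, standing on edge across the tray in foot ribs, its top 80 mm above the shelf. Leave standing.
- holder3_center (a point): Centre of clear square coin holder 3 (counted from the cheek): 60 x 60 mm, 8 mm thick, standing on edge across the tray in foot ribs, its top 80 mm above the shelf. Leave standing.
There are look-alikes about, which are no part of the job. Leave any brown look-alike of the part that bears holder1_center alone.

How it is judged:
By the outcome, as a careful person would: the job done as asked, in the order asked, and still so for the second after the job is handed in, with the robot touching nothing.
It also fails if it takes over 35 s, if anything falls off the work surface, if the arm or the gripper's body presses on something with over 40 N, if the wrist force passes 120 N, or if a joint passes its speed limit or range.

## Working session

There is one attempt and no reset: what is moved stays moved. The work goes in short steps, Python scripts to look and compute and a shell command to move; the robot and the scene stay as the last step left them, time stands still between calls to the robot, and variables do not carry over. Pictures are saved under pics/ and viewed, on a budget of 10 in all, crops included, one or two more only if the job needs it, and the job is handed in when it is done.

```bash
mkdir -p pics; cat > h.py <<'E'
import numpy as np, cv2
from plant import bot
def cap(n,f=None):
    c=bot.capture(n)
    np.savez(f'{f or n}.npz',im=c['frame'],K=c['camera_matrix'],V=c['view'])
    cv2.imwrite(f'pics/{f or n}.png',cv2.cvtColor(c['frame'],cv2.COLOR_RGB2BGR))
def load(f):
    d=np.load(f'{f}.npz'); return d['im'],np.array(d['K']),np.array(d['V'])
def ray(f,u,v):
    _,K,V=load(f); R,t=V[:3,:3],V[:3,3]
    return -R.T@t, R.T@np.linalg.solve(K,[u,v,1])
def onz(f,u,v,z):
    o,d=ray(f,u,v); return o+d*(z-o[2])/d[2]
def proj(f,p):
    _,K,V=load(f); q=K@(V[:3,:3]@np.array(p,float)+V[:3,3]); return q[:2]/q[2]
E
python3 - <<'E'
from h import *
cap('scene','s0');cap('top','t0')
o=bot.get_obs();print(o['time'],o['tool_pos'],o['tcp_rot'],o['grip_width'],o['contact_force'],bot.grasp_offset)
for f in('s0','t0'): print(ray(f,320,240))
E
```

```text
0.1 [ 237.10528661 -468.00208741  226.13410896] [-3.14023762e+00 -1.82390927e-04  4.68801704e-01] 92.04863533050052 [-0.54436747  0.40455157  1.05828759] 18.8
(array([1108.13762598, -226.08778592,  693.5749958 ]), array([-0.59658002,  0.34129114, -0.72639706]))
(array([ 459.49693162,   72.26902992, 1136.82069834]), array([ 0.14720422,  0.01962039, -0.98901771]))
```

View pics/s0.png

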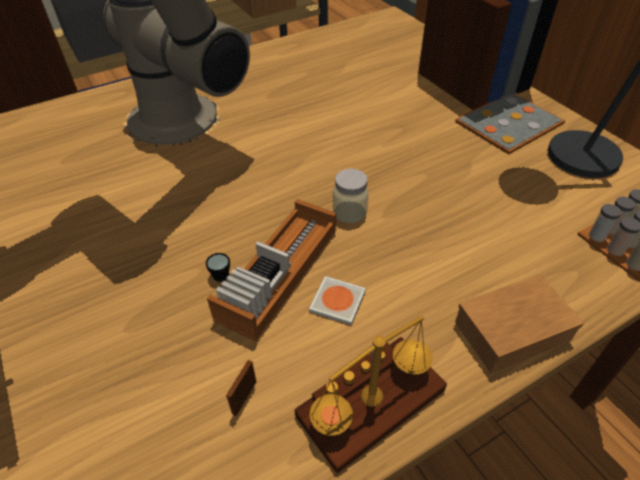

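View pics/t0.png

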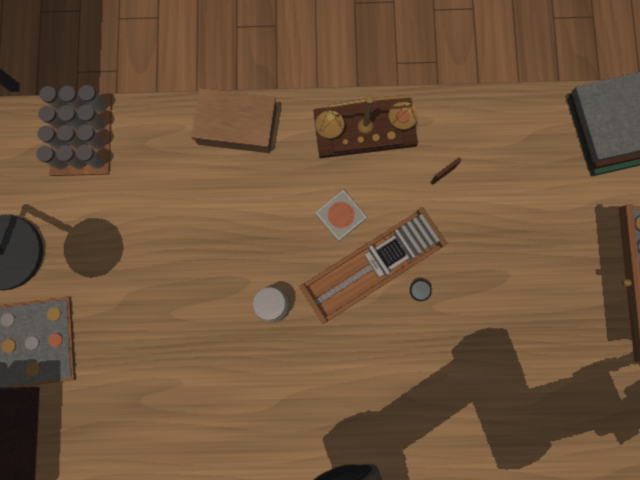

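The overhead view shows the tray running from about (435,225), the holder end, to (310,305), the end stop. The button is near (391,252), the jar at (270,303), the medal at (341,215) and the loupe at (420,290). I'll enlarge both views side by side.

```bash
python3 - <<'E'
from h import *
a=cv2.imread('pics/t0.png')[200:330,295:455]; b=cv2.imread('pics/s0.png')[195:345,200:345]
a=cv2.resize(a,None,fx=5,fy=5,interpolation=cv2.INTER_CUBIC)[:, :]
cv2.imwrite('pics/ta.png',a)
b=cv2.resize(b,None,fx=4,fy=4,interpolation=cv2.INTER_CUBIC);cv2.imwrite('pics/sb.png',b)
E
```

```text
(no output)
```

View pics/ta.png

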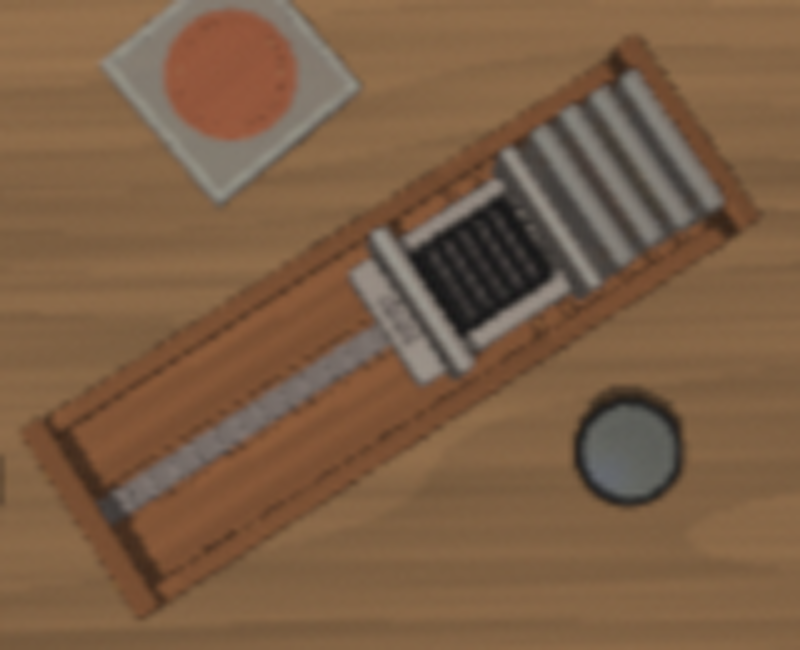

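View pics/sb.png

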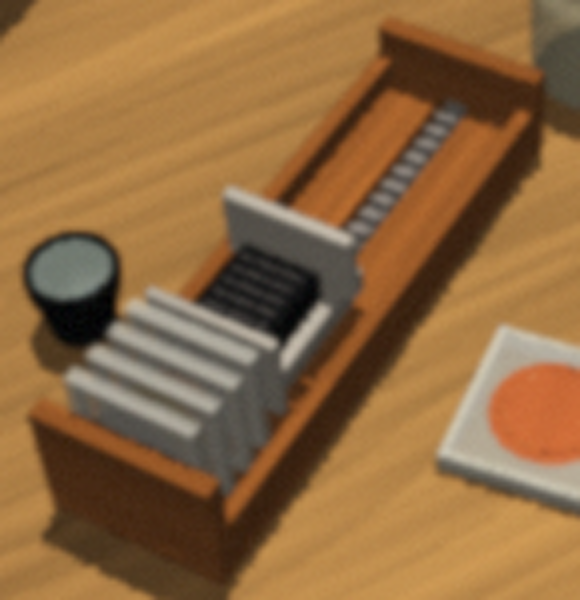

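```bash
cat >> h.py <<'E'
def tc(x,y,z): return onz('t0',(x+.5)/5-.5+295,(y+.5)/5-.5+200,z)
def sc(x,y,z): return onz('s0',(x+.5)/4-.5+200,(y+.5)/4-.5+195,z)
E
python3 - <<'E'
from h import *
np.set_printoptions(precision=1,suppress=True)
A=dict(stopA=tc(25,430,50),stopB=tc(142,615,50),inA=tc(50,420,50),inB=tc(160,602,50),chA=tc(643,38,64),chB=tc(762,216,64),
 ppA=tc(380,232,78),ppB=tc(465,372,78),button=tc(484,264,60),prA=tc(508,150,74),prB=tc(590,292,74),
 jar=tc((270-295)*5,(303-200)*5,85),loupe=tc(630,452,38),medal=tc(231,75,10))
for k,v in A.items(): print(k,v)
B=dict(ppA=sc(228,192,78),ppB=sc(352,240,78),button=sc(260,290,60),stopA=sc(385,25,50),stopB=sc(540,75,50),chA=sc(38,410,64),chB=sc(215,490,64),prA=sc(150,292,74),prB=sc(275,345,74))
print('scene')
for k,v in B.items(): print(k,v)
d=(A['stopA']+A['stopB']-A['chA']-A['chB'])/2
print(d,np.linalg.norm(d[:2]),np.arctan2(d[1],d[0]), np.linalg.norm(A['stopA']-A['stopB']),np.linalg.norm(A['ppA']-A['ppB']))
u=d[:2]/np.linalg.norm(d[:2])
for k,v in list(A.items())+list(B.items()): w=v[:2]-A['button'][:2]; print(k, w@u, w@np.array([-u[1],u[0]]))
E
```

```text
stopA [535.9 134.   50. ]
stopB [466.2  91.8  50. ]
inA [539.4 124.6  50. ]
inB [470.8  85.   50. ]
chA [ 676.5 -102.3   64. ]
chB [ 607.7 -143.3   64. ]
ppA [603.5   0.3  78. ]
ppB [551.  -28.9  78. ]
button [592.8 -39.3  60. ]
prA [633.5 -48.6  74. ]
prB [579.7 -76.5  74. ]
jar [504.1 186.8  85. ]
loupe [522.6 -93.8  38. ]
medal [676.9  52.3  10. ]
scene
ppA [553.5 -30.   78. ]
ppB [603.6   1.6  78. ]
button [593.7 -36.8  60. ]
stopA [469.1  88.7  50. ]
stopB [535.6 133.1  50. ]
chA [ 607.4 -138.5   64. ]
chB [676.3 -95.7  64. ]
prA [583.4 -79.2  74. ]
prB [633.4 -48.4  74. ]
[-141.1  235.7  -14. ] 274.692718408232 2.1100964511553775 81.48068642591689 60.04203333703084
stopA 177.99593850506895 -40.166355204315735
stopB 177.54012519074928 41.3130562728242
inA 168.09380234222405 -38.32684428317089
inB 169.3427395186066 40.84773556057709
chA -97.02581691163277 -39.49520517476217
chB -96.82355620901308 40.641906243270576
ppA 28.558802492624512 -29.492615782630267
ppB 30.440309940230197 30.519930380399067
button 0.0 0.0
prA -28.782817465291846 -30.161338285667604
prB -25.112953786246806 30.339894454034525
jar 239.5707507350488 -40.00799417706485
loupe -10.627610715530919 88.19615006082687
medal 35.482728971462784 -119.2263809022524
ppA 28.239265762895187 28.944024504687718
ppB 29.61973216091324 -30.309628175623875
button 1.7526806178092176 -2.0581465527175693
stopA 173.4205461016335 40.385875487911136
stopB 177.36309021042678 -39.48827764625994
chA -92.59044016141762 38.41527620943601
chB -91.21716445196532 -42.70322684783421
prA -29.310613373716034 28.591596865022264
prB -28.578440778807575 -30.150607766895565
```

```bash
python3 -m handwheel '[{"claw":0,"dx":15,"dy":-7},{"claw":0,"dx":30,"dy":-14},{"claw":0,"dx":40,"dy":-18},{"claw":0,"dx":40,"dy":-18},{"claw":0,"dx":40,"dy":-18},{"claw":0,"dx":40,"dy":-18},{"claw":0,"dx":40,"dy":-18},{"claw":0,"dx":40,"dy":-18},{"claw":0,"dx":40,"dy":-18},{"claw":0,"dx":40,"dy":-18}]'
python3 -m handwheel '[{"claw":0,"dx":40,"dy":-18},{"claw":0,"dx":40,"dy":-18},{"claw":0,"dx":35,"dy":-17},{"claw":0,"dx":20,"dy":-10},{"claw":0,"dx":10,"dy":-4},{"claw":0,"rz":-0.1},{"claw":0,"rz":-0.14},{"claw":0,"rz":-0.14},{"claw":0,"rz":-0.14},{"claw":0,"rz":-0.14}]'
python3 -m handwheel '[{"claw":0,"rz":-0.14},{"claw":0,"rz":-0.14},{"claw":0,"rz":-0.14},{"claw":0,"rz":-0.14},{"claw":0,"rz":-0.14},{"claw":0,"rz":-0.14},{"claw":0,"rz":-0.1},{"claw":0,"rz":-0.04},{"claw":0,"dz":0},{"claw":0,"dz":0}]'
```

```text
invalid input at $[0]: expected keys claw, dx, dy, dz, rx, ry, rz
invalid input at $[0]: expected keys claw, dx, dy, dz, rx, ry, rz
invalid input at $[0]: expected keys claw, dx, dy, dz, rx, ry, rz
```

All keys are required, so I'll retype the rows in full.

```bash
python3 -m handwheel '[{"claw":0,"dx":15,"dy":-7,"dz":0,"rx":0,"ry":0,"rz":0},{"claw":0,"dx":30,"dy":-14,"dz":0,"rx":0,"ry":0,"rz":0},{"claw":0,"dx":40,"dy":-18,"dz":0,"rx":0,"ry":0,"rz":0},{"claw":0,"dx":40,"dy":-18,"dz":0,"rx":0,"ry":0,"rz":0},{"claw":0,"dx":40,"dy":-18,"dz":0,"rx":0,"ry":0,"rz":0},{"claw":0,"dx":40,"dy":-18,"dz":0,"rx":0,"ry":0,"rz":0},{"claw":0,"dx":40,"dy":-18,"dz":0,"rx":0,"ry":0,"rz":0},{"claw":0,"dx":40,"dy":-18,"dz":0,"rx":0,"ry":0,"rz":0},{"claw":0,"dx":40,"dy":-18,"dz":0,"rx":0,"ry":0,"rz":0},{"claw":0,"dx":40,"dy":-18,"dz":0,"rx":0,"ry":0,"rz":0}]'
python3 -m handwheel '[{"claw":0,"dx":40,"dy":-18,"dz":0,"rx":0,"ry":0,"rz":0},{"claw":0,"dx":40,"dy":-18,"dz":0,"rx":0,"ry":0,"rz":0},{"claw":0,"dx":35,"dy":-17,"dz":0,"rx":0,"ry":0,"rz":0},{"claw":0,"dx":20,"dy":-10,"dz":0,"rx":0,"ry":0,"rz":0},{"claw":0,"dx":10,"dy":-4,"dz":0,"rx":0,"ry":0,"rz":0},{"claw":0,"dx":0,"dy":0,"dz":0,"rx":0,"ry":0,"rz":-0.1},{"claw":0,"dx":0,"dy":0,"dz":0,"rx":0,"ry":0,"rz":-0.14},{"claw":0,"dx":0,"dy":0,"dz":0,"rx":0,"ry":0,"rz":-0.14},{"claw":0,"dx":0,"dy":0,"dz":0,"rx":0,"ry":0,"rz":-0.14},{"claw":0,"dx":0,"dy":0,"dz":0,"rx":0,"ry":0,"rz":-0.14}]'
python3 -m handwheel '[{"claw":0,"dx":0,"dy":0,"dz":0,"rx":0,"ry":0,"rz":-0.14},{"claw":0,"dx":0,"dy":0,"dz":0,"rx":0,"ry":0,"rz":-0.14},{"claw":0,"dx":0,"dy":0,"dz":0,"rx":0,"ry":0,"rz":-0.14},{"claw":0,"dx":0,"dy":0,"dz":0,"rx":0,"ry":0,"rz":-0.14},{"claw":0,"dx":0,"dy":0,"dz":0,"rx":0,"ry":0,"rz":-0.14},{"claw":0,"dx":0,"dy":0,"dz":0,"rx":0,"ry":0,"rz":-0.14},{"claw":0,"dx":0,"dy":0,"dz":0,"rx":0,"ry":0,"rz":-0.1},{"claw":0,"dx":0,"dy":0,"dz":0,"rx":0,"ry":0,"rz":-0.04},{"claw":0,"dx":0,"dy":0,"dz":0,"rx":0,"ry":0,"rz":0}]'
```

```text
time: 1.1
tool_pos: [489.0, -153.5, 226.7]
tcp_rot: [-3.141, 0.0, 0.469]
contact_force: [0.2, -0.8, 0.2]
grip_width: 16.1
time: 2.1
tool_pos: [586.7, -31.2, 226.6]
tcp_rot: [-3.141, 0.0, 1.134]
contact_force: [-1.2, -0.4, 0.7]
grip_width: 0.5
time: 3.0
tool_pos: [586.8, -31.2, 226.7]
tcp_rot: [-3.141, -0.0, 2.108]
contact_force: [-0.3, 0.5, -0.1]
grip_width: 0.2
```

```bash
python3 -m handwheel '[{"claw":0,"dx":0.5,"dy":0.5,"dz":10,"rx":0,"ry":0,"rz":0},{"claw":0,"dx":0.5,"dy":0.5,"dz":25,"rx":0,"ry":0,"rz":0},{"claw":0,"dx":0.5,"dy":0.5,"dz":30,"rx":0,"ry":0,"rz":0},{"claw":0,"dx":0,"dy":0,"dz":30,"rx":0,"ry":0,"rz":0},{"claw":0,"dx":0,"dy":0,"dz":25,"rx":0,"ry":0,"rz":0},{"claw":0,"dx":0,"dy":0,"dz":12,"rx":0,"ry":0,"rz":0},{"claw":0,"dx":0,"dy":0,"dz":5,"rx":0,"ry":0,"rz":0},{"claw":0,"dx":0,"dy":0,"dz":0,"rx":0,"ry":0,"rz":0}]'
python3 - <<'E'
from h import *
cap('scene','s1');print(proj('s1',bot.get_obs()['tool_pos']))
b=cv2.imread('pics/s1.png')[175:325,190:350]
cv2.imwrite('pics/s1b.png',cv2.resize(b,None,fx=4,fy=4,interpolation=cv2.INTER_CUBIC))
E
```

```text
time: 3.8
tool_pos: [587.9, -29.0, 89.6]
tcp_rot: [-3.141, -0.0, 2.108]
contact_force: [-0.1, -0.3, 0.9]
grip_width: 0.4
[265.81236621 250.74144467]
```

View pics/s1b.png

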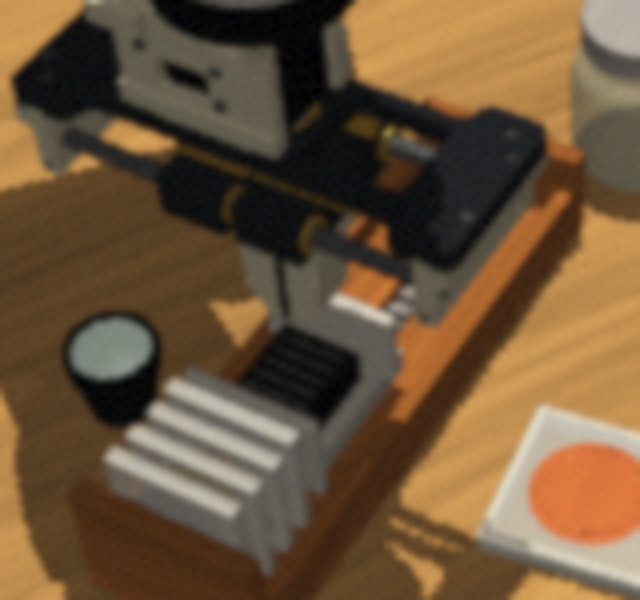

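```bash
python3 -m handwheel '[{"claw":0,"dx":0,"dy":0,"dz":8,"rx":0,"ry":0,"rz":0},{"claw":0,"dx":0,"dy":0,"dz":8,"rx":0,"ry":0,"rz":0},{"claw":0,"dx":0,"dy":0,"dz":6,"rx":0,"ry":0,"rz":0},{"claw":0,"dx":0,"dy":0,"dz":3,"rx":0,"ry":0,"rz":0},{"claw":0,"dx":0,"dy":0,"dz":0,"rx":0,"ry":0,"rz":0}]'
python3 -m handwheel '[{"claw":0,"dx":0,"dy":0,"dz":2.5,"rx":0,"ry":0,"rz":0},{"claw":0,"dx":0,"dy":0,"dz":2.5,"rx":0,"ry":0,"rz":0},{"claw":0,"dx":0,"dy":0,"dz":0,"rx":0,"ry":0,"rz":0}]'
```

```text
time: 4.35
tool_pos: [587.6, -28.9, 64.1]
tcp_rot: [-3.141, -0.001, 2.109]
contact_force: [-0.3, -0.4, -0.0]
grip_width: 0.6
time: 4.65
tool_pos: [587.7, -28.9, 59.4]
tcp_rot: [-3.141, -0.0, 2.109]
contact_force: [1.0, 0.2, -0.4]
grip_width: 0.1
```

```bash
python3 -m handwheel '[{"claw":0,"dx":0,"dy":0,"dz":1.5,"rx":0,"ry":0,"rz":0},{"claw":0,"dx":0,"dy":0,"dz":1,"rx":0,"ry":0,"rz":0},{"claw":0,"dx":0,"dy":0,"dz":0,"rx":0,"ry":0,"rz":0}]'
python3 -m handwheel '[{"claw":0,"dx":0,"dy":0,"dz":1.5,"rx":0,"ry":0,"rz":0},{"claw":0,"dx":0,"dy":0,"dz":1,"rx":0,"ry":0,"rz":0},{"claw":0,"dx":0,"dy":0,"dz":0,"rx":0,"ry":0,"rz":0}]'
```

```text
time: 4.95
tool_pos: [588.0, -28.9, 57.7]
tcp_rot: [3.141, 0.0, 2.109]
contact_force: [-2.2, 1.0, 4.9]
grip_width: 0.2
time: 5.25
tool_pos: [588.1, -28.9, 55.4]
tcp_rot: [3.141, 0.001, 2.109]
contact_force: [-2.2, 0.7, 6.2]
grip_width: 0.1
```

```bash
python3 -m handwheel '[{"claw":0,"dx":0,"dy":0,"dz":1.2,"rx":0,"ry":0,"rz":0},{"claw":0,"dx":1,"dy":0,"dz":0,"rx":0,"ry":0,"rz":0},{"claw":0,"dx":1.5,"dy":0,"dz":0,"rx":0,"ry":0,"rz":0},{"claw":0,"dx":1.5,"dy":0,"dz":0,"rx":0,"ry":0,"rz":0},{"claw":0,"dx":1.5,"dy":0,"dz":0,"rx":0,"ry":0,"rz":0},{"claw":0,"dx":1.5,"dy":0,"dz":0,"rx":0,"ry":0,"rz":0}]'
python3 -m handwheel '[{"claw":0,"dx":2,"dy":0,"dz":0,"rx":0,"ry":0,"rz":0},{"claw":0,"dx":2,"dy":0,"dz":0,"rx":0,"ry":0,"rz":0},{"claw":0,"dx":2,"dy":0,"dz":0,"rx":0,"ry":0,"rz":0},{"claw":0,"dx":2,"dy":0,"dz":0,"rx":0,"ry":0,"rz":0}]'
python3 - <<'E'
from h import *
cap('scene','s2')
b=cv2.imread('pics/s2.png')[175:325,190:350]
cv2.imwrite('pics/s2b.png',cv2.resize(b,None,fx=4,fy=4,interpolation=cv2.INTER_CUBIC))
E
```

```text
time: 5.85
tool_pos: [585.0, -23.8, 54.6]
tcp_rot: [3.141, 0.002, 2.109]
contact_force: [-1.3, -2.5, 7.5]
grip_width: 0.4
time: 6.25
tool_pos: [580.9, -16.9, 54.5]
tcp_rot: [3.141, 0.002, 2.109]
contact_force: [-0.8, -2.7, 7.2]
grip_width: 0.2
```

View pics/s2b.png

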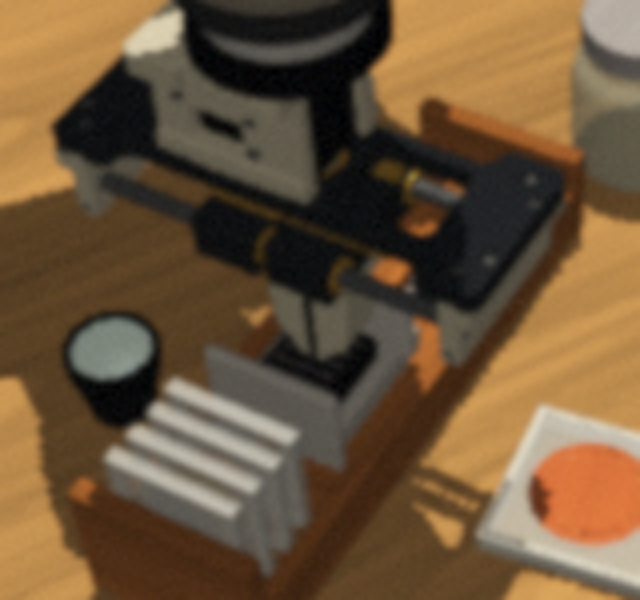

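The follower has moved with the fingers (pressing plate at crop (275,395)). The holders still stand at their old pixels.

```bash
python3 -m handwheel '[{"claw":0,"dx":2,"dy":0,"dz":0,"rx":0,"ry":0,"rz":0},{"claw":0,"dx":2.5,"dy":0,"dz":0,"rx":0,"ry":0,"rz":0},{"claw":0,"dx":3,"dy":0,"dz":0,"rx":0,"ry":0,"rz":0},{"claw":0,"dx":3,"dy":0,"dz":0,"rx":0,"ry":0,"rz":0},{"claw":0,"dx":3,"dy":0,"dz":0,"rx":0,"ry":0,"rz":0},{"claw":0,"dx":3,"dy":0,"dz":0,"rx":0,"ry":0,"rz":0},{"claw":0,"dx":3,"dy":0,"dz":0,"rx":0,"ry":0,"rz":0},{"claw":0,"dx":3,"dy":0,"dz":0,"rx":0,"ry":0,"rz":0},{"claw":0,"dx":3,"dy":0,"dz":0,"rx":0,"ry":0,"rz":0},{"claw":0,"dx":3,"dy":0,"dz":0,"rx":0,"ry":0,"rz":0}]'
python3 -m handwheel '[{"claw":0,"dx":3,"dy":0,"dz":0,"rx":0,"ry":0,"rz":0},{"claw":0,"dx":3,"dy":0,"dz":0,"rx":0,"ry":0,"rz":0},{"claw":0,"dx":3,"dy":0,"dz":0,"rx":0,"ry":0,"rz":0},{"claw":0,"dx":3,"dy":0,"dz":0,"rx":0,"ry":0,"rz":0},{"claw":0,"dx":3,"dy":0,"dz":0,"rx":0,"ry":0,"rz":0},{"claw":0,"dx":3,"dy":0,"dz":0,"rx":0,"ry":0,"rz":0},{"claw":0,"dx":3,"dy":0,"dz":0,"rx":0,"ry":0,"rz":0},{"claw":0,"dx":3,"dy":0,"dz":0,"rx":0,"ry":0,"rz":0},{"claw":0,"dx":3,"dy":0,"dz":0,"rx":0,"ry":0,"rz":0},{"claw":0,"dx":3,"dy":0,"dz":0,"rx":0,"ry":0,"rz":0}]'
```

```text
time: 7.3
tool_pos: [566.1, 7.7, 54.4]
tcp_rot: [3.141, 0.002, 2.109]
contact_force: [-1.5, -2.4, 6.9]
grip_width: 0.5
time: 8.3
tool_pos: [550.5, 33.5, 54.3]
tcp_rot: [3.141, 0.002, 2.109]
contact_force: [-2.6, -3.6, 6.6]
grip_width: 0.8
```

```bash
python3 -m handwheel '[{"claw":0,"dx":3,"dy":0,"dz":0,"rx":0,"ry":0,"rz":0},{"claw":0,"dx":3,"dy":0,"dz":0,"rx":0,"ry":0,"rz":0},{"claw":0,"dx":3,"dy":0,"dz":0,"rx":0,"ry":0,"rz":0},{"claw":0,"dx":3,"dy":0,"dz":0,"rx":0,"ry":0,"rz":0},{"claw":0,"dx":3,"dy":0,"dz":0,"rx":0,"ry":0,"rz":0},{"claw":0,"dx":3,"dy":0,"dz":0,"rx":0,"ry":0,"rz":0},{"claw":0,"dx":3,"dy":0,"dz":0,"rx":0,"ry":0,"rz":0},{"claw":0,"dx":3,"dy":0,"dz":0,"rx":0,"ry":0,"rz":0},{"claw":0,"dx":3,"dy":0,"dz":0,"rx":0,"ry":0,"rz":0},{"claw":0,"dx":3,"dy":0,"dz":0,"rx":0,"ry":0,"rz":0}]'
python3 -m handwheel '[{"claw":0,"dx":3,"dy":0,"dz":0,"rx":0,"ry":0,"rz":0},{"claw":0,"dx":3,"dy":0,"dz":0,"rx":0,"ry":0,"rz":0},{"claw":0,"dx":2,"dy":0,"dz":0,"rx":0,"ry":0,"rz":0},{"claw":0,"dx":2,"dy":0,"dz":0,"rx":0,"ry":0,"rz":0},{"claw":0,"dx":1,"dy":0,"dz":0,"rx":0,"ry":0,"rz":0},{"claw":0,"dx":1,"dy":0,"dz":0,"rx":0,"ry":0,"rz":0}]'
python3 - <<'E'
from h import *
cap('scene','s3');cap('top','t3')
b=cv2.imread('pics/s3.png')[150:325,200:360]; a=cv2.imread('pics/t3.png')[200:330,255:445]
f=lambda i,s:cv2.resize(i,None,fx=s,fy=s,interpolation=cv2.INTER_CUBIC)
b=f(b,3.4);a=f(a,1.3);c=np.zeros((595,800,3),np.uint8);c[:b.shape[0],:b.shape[1]]=b;c[:a.shape[0],544:544+a.shape[1]]=a
cv2.imwrite('pics/c3.png',c)
E
```

```text
time: 9.3
tool_pos: [534.9, 59.3, 54.2]
tcp_rot: [-3.141, 0.001, 2.109]
contact_force: [-3.2, -4.2, 6.5]
grip_width: 0.1
time: 9.9
tool_pos: [528.7, 69.6, 54.2]
tcp_rot: [-3.141, 0.001, 2.109]
contact_force: [-3.2, -3.5, 6.8]
grip_width: 0.4
```

View pics/c3.png

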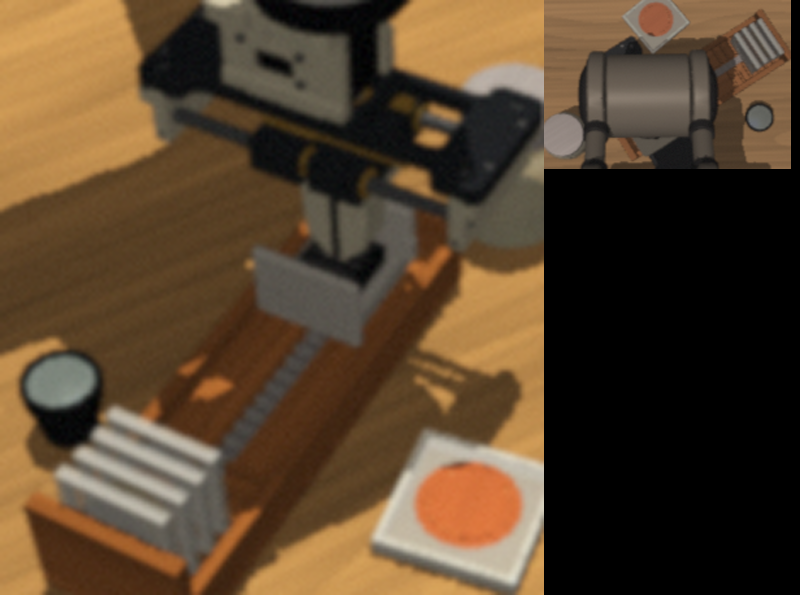

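```bash
python3 - <<'E'
from h import *
u=np.array([-.514,.858])
for p in((275.6,222.6),(307.4,235.9)): print((onz('s3',*p,74)[:2]-[593.2,-38.3])@u)
E
python3 -m handwheel '[{"claw":0,"dx":1.5,"dy":0,"dz":0,"rx":0,"ry":0,"rz":0},{"claw":0,"dx":1.5,"dy":0,"dz":0,"rx":0,"ry":0,"rz":0},{"claw":0,"dx":1.5,"dy":0,"dz":0,"rx":0,"ry":0,"rz":0},{"claw":0,"dx":1.5,"dy":0,"dz":0,"rx":0,"ry":0,"rz":0}]'
python3 -m handwheel '[{"claw":0,"dx":1,"dy":0,"dz":0,"rx":0,"ry":0,"rz":0},{"claw":0,"dx":1,"dy":0,"dz":0,"rx":0,"ry":0,"rz":0}]'
```

```text
85.80336491710362
83.885322770373
time: 10.4
tool_pos: [525.6, 74.7, 54.1]
tcp_rot: [-3.141, 0.001, 2.109]
contact_force: [-2.5, -2.9, 7.7]
grip_width: 0.3
time: 10.6
tool_pos: [524.6, 76.4, 54.1]
tcp_rot: [-3.141, 0.001, 2.109]
contact_force: [-3.3, -3.9, 6.9]
grip_width: 0.5
```

```bash
python3 -m handwheel '[{"claw":0,"dx":0.5,"dy":-0.4,"dz":0,"rx":0,"ry":0,"rz":0},{"claw":0,"dx":0.5,"dy":-0.4,"dz":0,"rx":0,"ry":0,"rz":0}]'
python3 -m handwheel '[{"claw":0,"dx":0.5,"dy":-0.2,"dz":0,"rx":0,"ry":0,"rz":0},{"claw":0,"dx":0.5,"dy":0,"dz":0,"rx":0,"ry":0,"rz":0}]'
python3 -m handwheel '[{"claw":0,"dx":0.5,"dy":0,"dz":0,"rx":0,"ry":0,"rz":0},{"claw":0,"dx":0.5,"dy":0,"dz":0,"rx":0,"ry":0,"rz":0}]'
```

```text
time: 10.8
tool_pos: [524.0, 77.1, 54.3]
tcp_rot: [3.141, 0.002, 2.109]
contact_force: [-0.7, -2.1, 7.0]
grip_width: 0.3
time: 11.0
tool_pos: [523.6, 77.8, 54.4]
tcp_rot: [3.14, 0.002, 2.109]
contact_force: [-1.6, -2.7, 6.5]
grip_width: 0.3
time: 11.2
tool_pos: [523.1, 78.7, 54.4]
tcp_rot: [3.14, 0.002, 2.109]
contact_force: [-1.3, -2.0, 6.8]
grip_width: 0.5
```

```bash
python3 -m handwheel '[{"claw":0,"dx":0.7,"dy":0,"dz":0,"rx":0,"ry":0,"rz":0},{"claw":0,"dx":0.7,"dy":0,"dz":0,"rx":0,"ry":0,"rz":0}]'
python3 -m handwheel '[{"claw":0,"dx":0.5,"dy":0,"dz":0,"rx":0,"ry":0,"rz":0},{"claw":0,"dx":0.5,"dy":0,"dz":0,"rx":0,"ry":0,"rz":0}]'
python3 - <<'E'
from h import *
cap('scene','s4')
b=cv2.imread('pics/s4.png')[180:255,255:365]
cv2.imwrite('pics/s4b.png',cv2.resize(b,None,fx=7,fy=7,interpolation=cv2.INTER_CUBIC))
E
```

```text
time: 11.4
tool_pos: [522.3, 79.9, 54.4]
tcp_rot: [3.14, 0.002, 2.109]
contact_force: [-1.4, -1.6, 6.4]
grip_width: 0.7
time: 11.6
tool_pos: [522.2, 80.3, 54.6]
tcp_rot: [3.14, 0.003, 2.109]
contact_force: [1.2, -4.2, 6.2]
grip_width: 0.6
```

View pics/s4b.png

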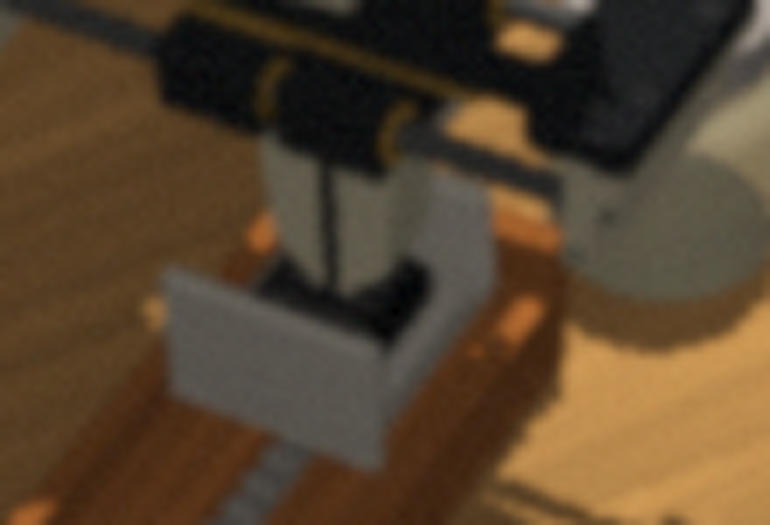

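```bash
python3 -m handwheel '[{"claw":0,"dx":0.5,"dy":0,"dz":0.2,"rx":0,"ry":0,"rz":0},{"claw":0,"dx":0.5,"dy":0,"dz":0,"rx":0,"ry":0,"rz":0}]'
python3 -m handwheel '[{"claw":0,"dx":0.4,"dy":0,"dz":0,"rx":0,"ry":0,"rz":0},{"claw":0,"dx":0,"dy":0,"dz":0,"rx":0,"ry":0,"rz":0}]'
```

```text
time: 11.85
tool_pos: [522.1, 81.1, 54.4]
tcp_rot: [3.139, 0.003, 2.109]
contact_force: [1.2, -4.3, 6.5]
grip_width: 0.5
time: 12.05
tool_pos: [522.0, 81.5, 54.5]
tcp_rot: [3.139, 0.003, 2.109]
contact_force: [1.9, -4.6, 6.9]
grip_width: 0.2
```

```bash
python3 -m handwheel '[{"claw":0,"dx":0.5,"dy":0,"dz":0,"rx":0,"ry":0,"rz":0},{"claw":0,"dx":0.5,"dy":0,"dz":0,"rx":0,"ry":0,"rz":0}]'
python3 -m handwheel '[{"claw":0,"dx":0.5,"dy":0,"dz":0,"rx":0,"ry":0,"rz":0},{"claw":0,"dx":0,"dy":0,"dz":0,"rx":0,"ry":0,"rz":0}]'
python3 - <<'E'
from h import *
cap('scene','s5')
a=load('s4')[0].astype(float);b=load('s5')[0].astype(float)
g=lambda x,r:cv2.cvtColor(x[r].astype(np.uint8),cv2.COLOR_RGB2GRAY).astype(np.float32)
s0=load('s0')[0].astype(float)
for n,r in dict(press=np.s_[215:250,276:312],cheek=np.s_[285:335,208:262],gap=np.s_[222:240,325:336]).items():
    for m,x in(('s4',a),('s0',s0)): print(n,m,cv2.phaseCorrelate(g(x,r),g(b,r)))
E
```

```text
time: 12.25
tool_pos: [521.7, 82.3, 54.6]
tcp_rot: [3.138, 0.004, 2.109]
contact_force: [1.5, -4.4, 7.2]
grip_width: 0.3
time: 12.45
tool_pos: [521.5, 82.8, 54.6]
tcp_rot: [3.138, 0.004, 2.109]
contact_force: [1.6, -4.6, 7.5]
grip_width: 0.4
press s4 ((0.43296125990388745, -0.5470825319562138), 0.9801555629129763)
press s0 ((0.1604594053699948, 6.6454664853359695), 0.48726950733014096)
cheek s4 ((-0.007077678338820448, 0.06160270090482811), 1.0038098684946697)
cheek s0 ((0.043425248575090336, 0.017005349106682388), 0.9943137649253563)
gap s4 ((-0.003488117495939136, -0.2881258460440481), 0.9959230660288422)
gap s0 ((0.28844279913763415, -0.6824071396450684), 0.6097053129363943)
```

```bash
python3 -m handwheel '[{"claw":0,"dx":0.5,"dy":0,"dz":0.2,"rx":0,"ry":0,"rz":0},{"claw":0,"dx":0.5,"dy":0,"dz":0,"rx":0,"ry":0,"rz":0}]'
python3 -m handwheel '[{"claw":0,"dx":0.5,"dy":0,"dz":0,"rx":0,"ry":0,"rz":0},{"claw":0,"dx":0.4,"dy":0,"dz":0,"rx":0,"ry":0,"rz":0}]'
python3 - <<'E'
from h import *
cap('scene','s6')
b=load('s6')[0]
g=lambda x,r:cv2.cvtColor(x[r],cv2.COLOR_RGB2GRAY).astype(np.float32)
for n,r in dict(press=np.s_[215:250,276:312],cheek=np.s_[285:335,208:262]).items():
    print(n,cv2.phaseCorrelate(g(load('s5')[0],r),g(b,r)))
q=lambda s:proj('s5',[593.2-.514*s,-38.3+.858*s,70]); print(q(101)-q(100))
E
```

```text
time: 12.7
tool_pos: [521.3, 83.4, 54.4]
tcp_rot: [3.138, 0.004, 2.109]
contact_force: [2.7, -7.4, 5.3]
grip_width: 0.3
time: 12.9
tool_pos: [521.3, 83.5, 54.5]
tcp_rot: [3.138, 0.006, 2.109]
contact_force: [4.5, -11.5, 3.9]
grip_width: 0.5
press ((0.243043384841517, -0.1787660809305116), 1.036166040065848)
cheek ((-0.062649238503802, 0.0005666654470566357), 0.9919169214036729)
[ 0.29308639 -0.35919271]
```

The force rises to 12 N with no further motion, so the follower is hard against the end stop. The tray hasn't shifted. I'll ease off while still pushing lightly, then lift.

```bash
python3 -m handwheel '[{"claw":0,"dx":-0.7,"dy":0,"dz":0,"rx":0,"ry":0,"rz":0},{"claw":0,"dx":-0.5,"dy":0,"dz":0,"rx":0,"ry":0,"rz":0},{"claw":0,"dx":0,"dy":0,"dz":0,"rx":0,"ry":0,"rz":0}]'
```

```text
time: 13.25
tool_pos: [521.3, 83.4, 54.4]
tcp_rot: [3.138, 0.004, 2.109]
contact_force: [2.6, -4.5, 6.9]
grip_width: 0.5
```

```bash
python3 -m handwheel '[{"claw":0,"dx":-0.4,"dy":0,"dz":-1,"rx":0,"ry":0,"rz":0},{"claw":0,"dx":0,"dy":0,"dz":-2,"rx":0,"ry":0,"rz":0},{"claw":0,"dx":0,"dy":0,"dz":-3,"rx":0,"ry":0,"rz":0},{"claw":0,"dx":0,"dy":0,"dz":-3,"rx":0,"ry":0,"rz":0},{"claw":0,"dx":-1,"dy":0,"dz":-3,"rx":0,"ry":0,"rz":0},{"claw":0,"dx":-3,"dy":0,"dz":-2,"rx":0,"ry":0,"rz":0},{"claw":0,"dx":-3,"dy":0,"dz":-5,"rx":0,"ry":0,"rz":0},{"claw":0,"dx":0,"dy":0,"dz":-10,"rx":0,"ry":0,"rz":0}]'
python3 -m handwheel '[{"claw":0,"dx":0,"dy":0,"dz":-20,"rx":0,"ry":0,"rz":0},{"claw":0,"dx":0,"dy":0,"dz":-30,"rx":0,"ry":0,"rz":0},{"claw":0,"dx":0,"dy":0,"dz":-35,"rx":0,"ry":0,"rz":0},{"claw":0,"dx":0,"dy":0,"dz":-35,"rx":0,"ry":0,"rz":0},{"claw":0,"dx":-10,"dy":0,"dz":-20,"rx":0,"ry":0,"rz":0},{"claw":0,"dx":-30,"dy":0,"dz":0,"rx":0,"ry":0,"rz":0},{"claw":0,"dx":-40,"dy":0,"dz":0,"rx":0,"ry":0,"rz":0},{"claw":0,"dx":-40,"dy":0,"dz":0,"rx":0,"ry":0,"rz":0},{"claw":0,"dx":-40,"dy":0,"dz":0,"rx":0,"ry":0,"rz":0},{"claw":0,"dx":-40,"dy":0,"dz":0,"rx":0,"ry":0,"rz":0}]'
python3 -m handwheel '[{"claw":0,"dx":-40,"dy":0,"dz":0,"rx":0,"ry":0,"rz":0},{"claw":0,"dx":-40,"dy":0,"dz":0,"rx":0,"ry":0,"rz":0},{"claw":0,"dx":-40,"dy":0,"dz":0,"rx":0,"ry":0,"rz":0},{"claw":0,"dx":-20,"dy":0,"dz":0,"rx":0,"ry":0,"rz":0},{"claw":0,"dx":0,"dy":0,"dz":0,"rx":0,"ry":0,"rz":0}]'
python3 - <<'E'
from h import *
cap('scene','s7');cap('top','t7')
f=lambda i,s:cv2.resize(i,None,fx=s,fy=s,interpolation=cv2.INTER_CUBIC)
b=f(cv2.imread('pics/s7.png')[160:345,200:380],2.2); a=f(cv2.imread('pics/t7.png')[190:330,250:450],2)
c=np.zeros((410,800,3),np.uint8);c[:b.shape[0],:b.shape[1]]=b;c[:a.shape[0],400:400+a.shape[1]]=a
cv2.imwrite('pics/c7.png',c)
E
```

```text
time: 14.05
tool_pos: [522.4, 77.8, 81.9]
tcp_rot: [-3.14, -0.001, 2.108]
contact_force: [-0.7, 0.7, 0.8]
grip_width: 0.5
time: 15.05
tool_pos: [625.8, -94.9, 222.9]
tcp_rot: [3.141, -0.0, 2.109]
contact_force: [-0.5, 1.5, -0.0]
grip_width: 0.5
time: 15.55
tool_pos: [697.3, -216.6, 221.3]
tcp_rot: [-3.141, -0.0, 2.106]
contact_force: [-0.5, 1.2, 0.1]
grip_width: 0.5
```

View pics/c7.png

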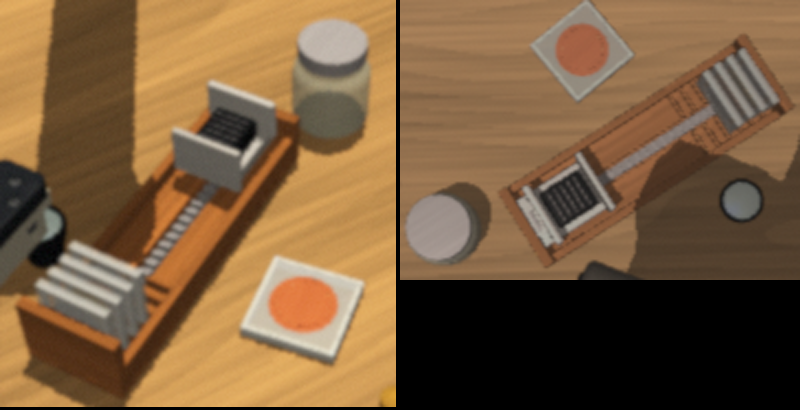

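The follower is at the far end, four holders stand at the cheek, and the jar, medal and loupe look unmoved. My last picture goes on the tail and stop gap, with a numeric check that the tray hasn't shifted.

```bash
python3 - <<'E'
from h import *
a=cv2.imread('pics/t7.png')[270:330,295:365]
cv2.imwrite('pics/t7b.png',cv2.resize(a,None,fx=10,fy=10,interpolation=cv2.INTER_CUBIC))
g=lambda f,r:cv2.cvtColor(load(f)[0][r],cv2.COLOR_RGB2GRAY).astype(np.float32)
for n,r in dict(cheek=np.s_[285:335,208:262],holders=np.s_[268:312,235:275],medal=np.s_[270:330,300:370],jar=np.s_[160:230,325:375]).items(): print(n,cv2.phaseCorrelate(g('s0',r),g('s7',r)))
E
```

```text
cheek ((-0.009229299109478006, 0.029807737596360795), 0.8994659558048955)
holders ((-0.2492400608408687, 0.5174056264908415), 0.5984518766403198)
medal ((0.03887217656609465, 0.04045737770281832), 0.9897563616434734)
jar ((0.0756849336807548, 0.07393557909125548), 0.9975721613566081)
```

View pics/t7b.png

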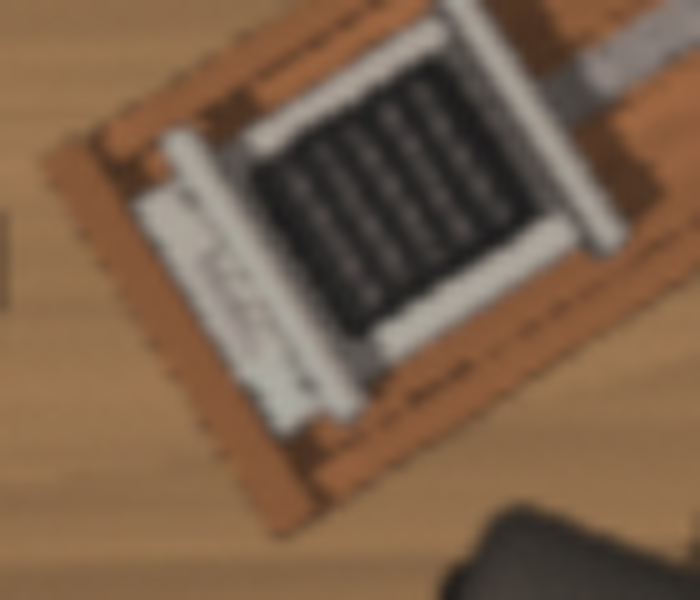

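The tail edge lies flush on the end stop's inner edge, along the line from (135,205) to (290,435). I'm handing in.

```bash
python3 -c "
from plant import bot
print(bot.close_job())"
```

```text
the job is handed in; nothing more can be done
None
```

The follower now stands fully back against the end stop. With closed fingertips I pressed the release button about 7–8 mm and slid the follower back about 125 mm. Then I eased off, let the button up and moved clear; the job was handed in at about 16 s.

**Checks that passed:**
- **End stop:** the last overhead view shows the tail flush against it.
- **Tray, medal and jar:** the cheek, medal and jar moved less than 0.1 px against the first picture.
- **Holders and loupe:** all four holders are still standing. The loupe looks unmoved, but I judged that by eye only.
- **Touching nothing:** the force reading clear of the tray was about 1 N, which is within its noise.

**Checks that were less clean:**
- **Push force:** against the stop it briefly reached about 12 N, over the 10 N that can shift the tray. The cheek did not move measurably, and I backed off at once.
- **Holder image match:** it gave a weak 0.5 px shift with a poor match score. I put that down to the follower having left the background behind them.
- **Button up:** I did not measure its height after release; I only saw the fingers lift clear of it.

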